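Clip the logger on the cold box, try the lid, free its catch, hold it open

TASK

Get the cold sample box ready for a colleague to load: first take the clip-on temperature logger off its parking stand and clip it, fully down and wholly on the metal, onto the upright strip at the box's side. Then tug the lid's handle, before touching the catch, to learn whether the lid is caught; if it is, slide the catch across to free it. Raise the lid about half way (45 degrees) and finish while still holding it there with the gripper, leaving the other things on the bench where they are.

Things in the scene. Friction and masses are not known exactly. Their poses are not given: they have to be found in the camera images.
- box: White insulated sample box fixed to the bench, 200 (x) x 260 (y) x 100 mm, with a 12 mm blue lid (208 x 268 mm, top at 112 mm). Origin: centre of its underside. x points from the handle and catch side to the hinge side, y to the side with the metal strip, z up; turned by up to 15 degrees. A ledge 52 mm deep and 170 mm long, top 100 mm above the bench, carries the catch on the -x side.
- strip (a point): Middle of the top edge of the upright bare metal strip on a wing at the box's +y side: 90 mm long along the box's x, 6 mm thick (along the box's y), 125 mm above the bench, free for 50 mm below the edge. It is 60 mm from the box's wall. Axes as box.
- clip: Clip-on temperature logger (80 g, white, two steel jaws), loose, starting clipped on the parking stand. Origin: the seat under its housing that rests on a strip's top edge; z up, x along the strip, y across. Housing 40 x 28 mm, 36 mm high above the origin. The jaws (36 mm along x, 6 mm thick) reach 23 mm below the origin. Either way round on the strip is fine.
- clip_grip (a point): Point 23 mm above the clip's origin, midway between its two push faces (26 mm along x, 26 mm high, at +y and -y, 58 mm over both while on a strip; one is sprung). Squeezing them together along y opens the jaws as far, in parallel and evenly about the middle: 11.2 N reaches the stop (48 mm over the faces, 16 mm between the jaws). On a strip the spring grips with about 7 N. Axes as clip.
- clip_jaw (a joint): How far the clip is squeezed, m: 0 with a 6 mm strip between the jaws, -0.005 empty and let go (63 mm over the push faces), 0.010 squeezed to the stop.
- stand: Parking stand fixed to the bench: a white foot 110 x 100 x 16 mm with an upright metal strip 90 mm long (along its x), 6 mm thick, its top edge 90 mm above the bench. Origin: centre of the foot's underside.
- lid_grip (a point): Centre of the lid's handle: an aluminium bar, 32 mm long along the box's y, 20 mm in diameter, on one 14 mm wide stem at the lid's front edge, 34 mm above the lid's top (146 mm above the bench when shut). Pinched on its flat ends, along y, it turns between the pads as the lid rises; nothing stands within 40 mm of the ends. Axes as the lid's, equal to box's when shut.
- lid_hinge (a point): Middle of the lid's hinge line, along the box's y, on the side away from the catch, 104 mm above the bench, 188 mm behind and 42 mm below the handle's centre when shut.
- lid (a joint): Lid angle, rad: 0 shut, grows as the handle goes up, stop at 1.15. The 0.4 kg lid always falls shut when let go (about 2 N at the handle). If caught it stops hard after 0.02 to 0.03 rad (about 4 mm at the handle). Whether it is caught cannot be seen: the bolt is under the lid.
- thumb (a point): Top of the catch's white thumb piece: an upright block 14 mm (box x) x 16 mm (box y), its top 137 mm above the bench, 34 mm tall above its foot on the ledge; the slide runs along the box's y.
- catch (a joint): How far the thumb piece is slid, m: 0 to 0.030, towards the box's +y. It stays where it is left (about 1.5 N to move). It has idle play before it picks up the hidden bolt, so its position does not tell whether the lid is caught; a caught lid is free once the slide has passed 0.018 with the lid let down, and surely at its end.
- bottle: White bottle, 64 mm diameter, 150 mm tall, loose, not part of the job. Origin: centre of its underside.
- beaker: Empty glass beaker, 70 mm diameter, 90 mm tall, loose, not part of the job. Origin: centre of its underside.
- jar: Small amber jar, 44 mm diameter, 50 mm tall, loose, not part of the job. Origin: centre of its underside.
- pipette: Hand pipette lying flat, about 250 mm long, 22 mm high, loose, not part of the job. Origin: centre of its underside.
- tip_rack: Blue pipette tip rack, 120 x 85 mm, 76 mm high, loose, not part of the job. Origin: centre of its underside.
- timer: Flat white timer, 50 x 50 x 18 mm, loose, not part of the job. Origin: centre of its underside.
- carton: Cardboard box, 90 x 90 x 50 mm, loose, not part of the job. Origin: centre of its underside.
There are look-alikes about, which are no part of the job. What is shaped like the clip but blue or green is not meant.

How it is judged (in metres and radians):
On the way, in this order (a step that is already met when the one before it is completed fails the run):
1. the logger is clipped on the box's strip and let go, before the lid is tried (x of clip in the frame of strip between -0.03 and 0.03 m and y of clip in the frame of strip between -0.006 and 0.006 m and z of clip in the frame of strip between -0.004 and 0.008 m and angle between clip's own z axis and vertical below 0.2 rad and value of joint clip_jaw between -0.003 and 0.003 m and contact force between the fingers and clip below 0.1 N and value of joint lid below 0.008 rad), for 0.2 s.
2. the lid is tugged up past its play with the catch not yet slid (value of joint lid above 0.012 rad and distance of thumb from where it was at the start of the episode below 0.005 m and contact force between the fingers and anything else above 0.3 N), for 0.05 s.
At the end, for the whole second after the job is handed in: Fingers hold the lid still at 0.55 to 1.05 rad (31 to 60 degrees). The logger, untouched, grips the strip: origin within 30 mm of its middle along it, 6 mm across, at most 8 mm above its top edge, upright within 0.2 rad (value of joint lid between 0.55 and 1.05 rad and velocity of joint lid between -0.1 and 0.1 rad/s and contact force between the fingers and lid above 0.4 N and x of clip in the frame of strip between -0.03 and 0.03 m and y of clip in the frame of strip between -0.006 and 0.006 m and z of clip in the frame of strip between -0.004 and 0.008 m and angle between clip's own z axis and vertical below 0.2 rad and value of joint clip_jaw between -0.003 and 0.003 m and contact force between the fingers and clip below 0.1 N); the arm keeps its last pose, push and grip.
It fails at once if the lid is opened while the logger is not on the box (value of joint lid above 0.06 rad and distance between clip and strip above 0.05 m).
It fails at once if another thing on the bench is pushed away (over 40 mm) or knocked over (distance of any of bottle, beaker, jar, pipette, tip_rack, timer, carton from where it was at the start of the episode above 0.04 m or angle between any of bottle, beaker, jar, pipette, tip_rack, timer, carton's own z axis and vertical above 0.5 rad).
It also fails if it takes over 72 s, if anything falls off the work surface, if the arm or the gripper's body presses on something with over 40 N, if the wrist force passes 120 N, or if a joint passes its speed limit or range.

ROBOT

A 6-joint arm with a two-finger parallel gripper is mounted at the origin on the work surface. World frame = base frame: x ahead of the robot, y to its left, z up, the work surface at z = 0. Lengths are in mm, angles in rad, forces in N, time in s.
With the tool pointing down it reaches from about 375 to 975 mm from the base axis. Payload 3.8 kg.
Tool frame: the origin (TCP) lies at the very end of the fingers, on their centre line; the grasp point (between the pads) lies 19 mm behind it; z points along the fingers, y is the direction in which the jaws open and shut (so a half turn about z gives the same grasp; the last joint's range is limited). The gripper opens to 85 mm and grips with 20 to 120 N. Pads are 22 mm wide; open, the fingers measure 114 mm over their backs; the gripper's body (76 mm by 85 mm) begins 54 mm behind the grasp point. The pads swing forward as they close: fully open they stand 13 mm farther back than shut.
Start: joints at [-1.275, 0.264, 1.604, -0, 1.274, -0.037], TCP at [220.511, -637.96, 231.28] pointing down, gripper open.
Joint ranges: [-2.63, 2.63], [-0.94, 2.18], [0.31, 2.57], [-1.31, 4.45], [0, 2.66], [-2.55, 2.55]. Speed limits (rad/s): [2.57, 2.57, 3.14, 3.14, 3.14, 3.14].

INTERFACE

Orientations are given as a rotation vector (axis times angle).
In Python, from workcell import r gives the robot as it stands.
- The arm moves only by the tool drive_tool, never from a script. Its argument "commands" is a list that holds one entry, the list of rows, each a list of 5 numbers: the shift along the tool's x, y, z in mm, then the turn about the tool's z in rad, then the finger opening in mm, from 0 to 85.4. A call has 1 to 8 rows; each row shifts and turns the commanded pose from where the row before left it, along the tool's axes as they then stand; what a row does not reach is not made up. A row lasts 1/12 s, in which the tool goes at most 41.7 mm and 7.16 degrees, less where a joint would pass 70% of its speed; a pose out of reach is approached as far as the arm can. A call with a gripper value outside its range is refused whole. The fingers move at their own pace and stop on an object; the grip force is fixed at half the most. Time passes only in rows, so rows that do not move let the fingers close. It gives the time, the measured TCP pose, the force and the opening at its end, in the units of the state.
- r.get_obs(): the state, without advancing time (a new reading comes with each control period).
- r.grab_frame(name): name is "scene" or "top" or "wrist"; returns the picture (400x640x3 uint8, red, green, blue); there is no depth.
- r.calibration(name): a dict with "intrinsics" (3x3 intrinsics, pixels), "world_to_cam" (4x4, takes a point from world to camera coordinates); the wrist camera has in their place "tool_from_camera" (4x4, takes a point from camera to tool coordinates, whose origin is the TCP and whose axes are the flange's). Camera axes: x right, y up, looking along -z (the intrinsics and any distortion apply to the point x, -y, -z); pixel columns grow to the right and rows downward; lengths in mm; the calibration is good to about 2 mm. A picture is of the moment at which its call begins: read the wrist's pose just before it. calibration takes no time and is no camera call.
- r.finish_job(): hands the job in, once; it reports no verdict.
The state is a dict: "clock": time; "q": joint angles; "joint_vel": joint speeds; "joint_efforts": joint torques, N m; "position": TCP position; "eef_rot": TCP orientation; "force": force on the tool from outside, world axes, zero at the start; "torque": the same for the moment, N m; "grip_width": opening from 0.0 (shut) to 1.0 (fully open).
Only numpy, scipy, OpenCV 4.12 (cv2) and the standard library are available. Lean on these libraries where they do the work, as an engineer would, in place of code of your own. Each camera call takes 0.05 s, during which the arm holds its last target.

## Working session

There is one attempt and no reset: what is moved stays moved. The work goes in short steps, Python scripts to look and compute and a tool call to move; the robot and the scene stay as the last step left them, time stands still between calls to the robot, and variables do not carry over. Pictures are saved under pics/ and viewed, and the job is handed in when it is done.

Besides the shell and the picture viewer there is one more tool, called after "Emit:" in YAML: its name, and indented under it one key for each argument. drive_tool: Moves the arm, as the interface text tells. Its arguments: {"type":"object","properties":{"commands":{"type":"array"}},"required":["commands"]}

```bash
mkdir -p pics; ls; python3 - <<'E'
from workcell import r
import cv2
o=r.get_obs(); print(o)
for n in("scene","top","wrist"):
    im=r.grab_frame(n); cv2.imwrite(f"pics/{n}0.png",im[:,:,::-1]); 
    c=r.calibration(n); print(n,{k:(v.tolist() if hasattr(v,'tolist') else v) for k,v in c.items()})
E
```

```text
pics
{'clock': 0.0, 'q': array([-1.27489485e+00,  2.64771326e-01,  1.60541383e+00, -3.70875381e-05,
        1.27369405e+00, -3.68949603e-02]), 'joint_vel': array([-0.00222618,  0.00106652, -0.00035984, -0.00064338, -0.00030258,
       -0.00040814]), 'joint_efforts': array([-3.61370454e-03, -5.15122426e+01, -3.67316365e+01, -2.52284481e-04,
        1.32242020e-02, -2.73606481e-06]), 'position': array([ 220.28481436, -637.24982672,  229.92827509]), 'eef_rot': array([-3.09596568e+00, -5.19988445e-01,  5.18685393e-04]), 'force': array([0.05994116, 0.20443829, 0.06079278]), 'torque': array([-0.00351502, -0.00279452,  0.01485394]), 'grip_width': 1.0035875707756694}
scene {'intrinsics': [[404.17006673060683, 0.0, 326.08410407246004], [0.0, 404.17006673060683, 193.2026313066622], [0.0, 0.0, 1.0]], 'world_to_cam': [[0.27834552449838385, 0.9604520506518021, 0.007458377200656322, -167.36288130322424], [-0.6930224987681214, 0.19545404022503612, 0.6939146448670029, 270.08617194121535], [0.6650139736824396, -0.1983168589869698, 0.7200186374314442, -1551.6032643481292], [0.0, 0.0, 0.0, 1.0]]}
top {
[... 162 characters left out ...]
5349, -0.9998049726980487, -0.01972247152163543, 16.307241706825916], [0.9963444474331327, -0.0006684961850898614, 0.08542420723668673, -521.6432752855837], [-0.08542073158100078, -0.0197375196289893, 0.9961494511041312, -1412.0221773521148], [0.0, 0.0, 0.0, 1.0]]}
wrist {'intrinsics': [[302.8629055201751, 0.0, 325.90615627883386], [0.0, 302.8629055201751, 205.1079570463897], [0.0, 0.0, 1.0]], 'tool_from_camera': [[0.0002657047738663256, 0.945783657908093, 0.3247971703001095, 83.21343308987379], [0.9999980183754563, 0.0003895192885916294, -0.0019523114205193526, 0.4841084673941065], [-0.0019729789993864592, 0.3247970454125299, -0.9457816802228499, -141.82305120670168], [0.0, 0.0, 0.0, 1.0]]}
```

View pics/scene0.png

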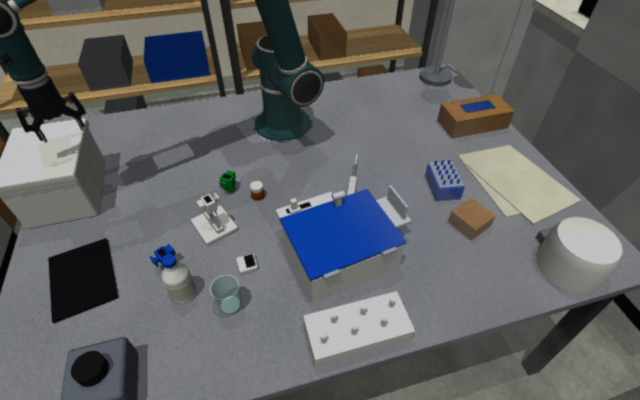

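View pics/top0.png

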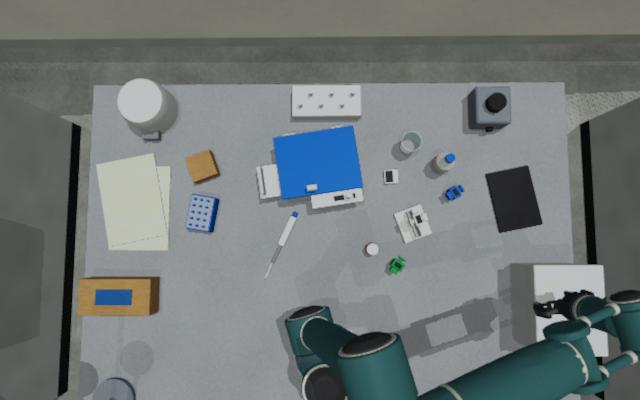

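View pics/wrist0.png

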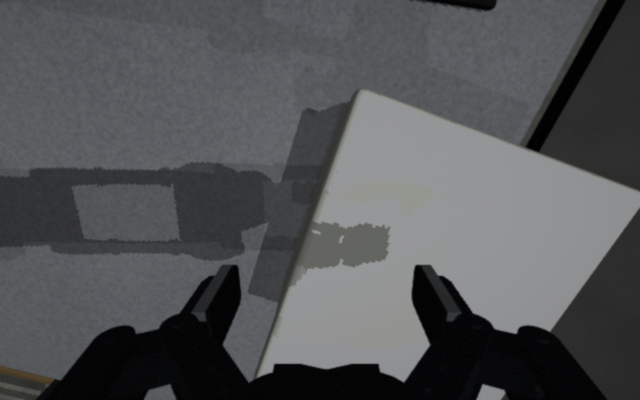

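The white clip is on the stand at scene (212,212) and top (413,222). The look-alikes are blue at top (455,192) and green at top (397,265). The box is at top (318,165), with its strip at top (263,182). I'll enlarge the crops to confirm.

```bash
python3 - <<'E'
import cv2,numpy as np
t=cv2.imread("pics/top0.png"); s=cv2.imread("pics/scene0.png")
a=cv2.resize(t[190:250,380:460],(800,600),interpolation=cv2.INTER_CUBIC); cv2.imwrite("pics/c1.png",a)
a=cv2.resize(t[120:213,245:370],(800,595),interpolation=cv2.INTER_CUBIC); cv2.imwrite("pics/c2.png",a)
a=cv2.resize(s[180:250,180:273],(797,600),interpolation=cv2.INTER_CUBIC); cv2.imwrite("pics/c3.png",a)
a=cv2.resize(s[170:300,260:420],(738,600),interpolation=cv2.INTER_CUBIC); cv2.imwrite("pics/c4.png",a)
E
```

```text
(no output)
```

View pics/c1.png

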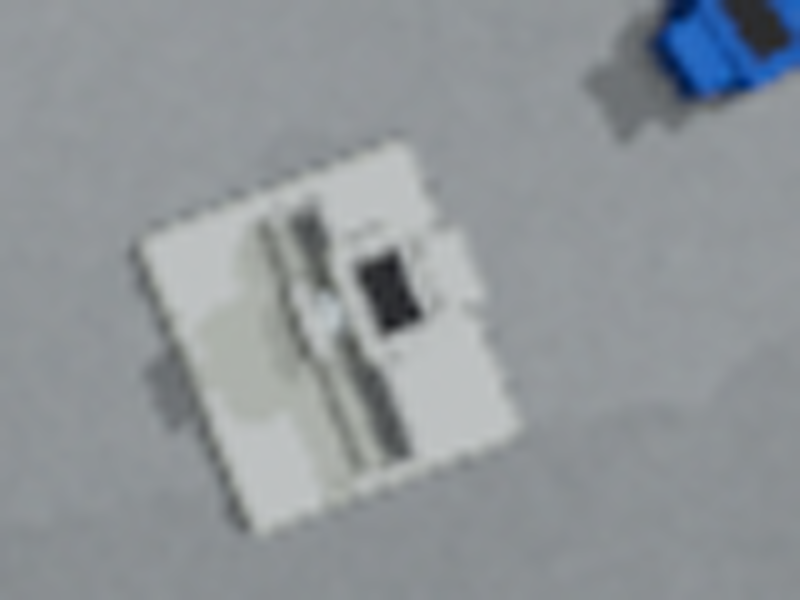

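View pics/c2.png

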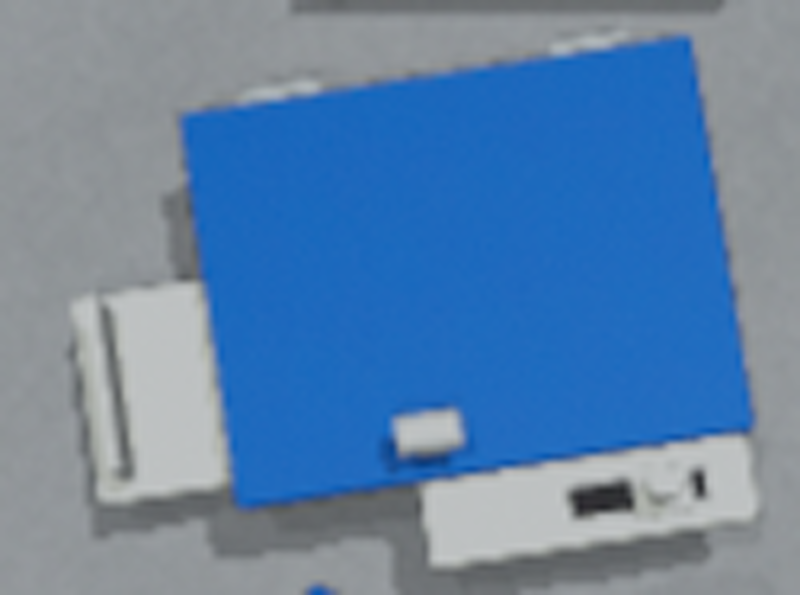

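View pics/c3.png

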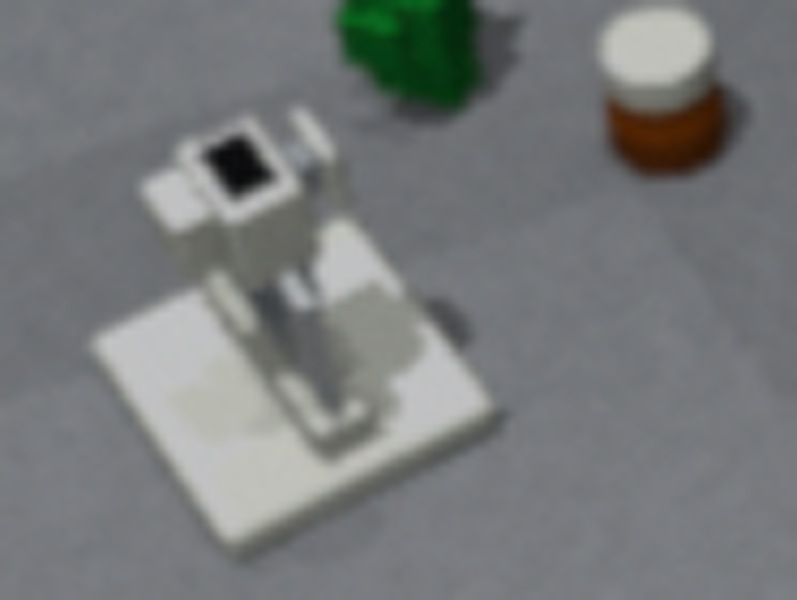

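View pics/c4.png

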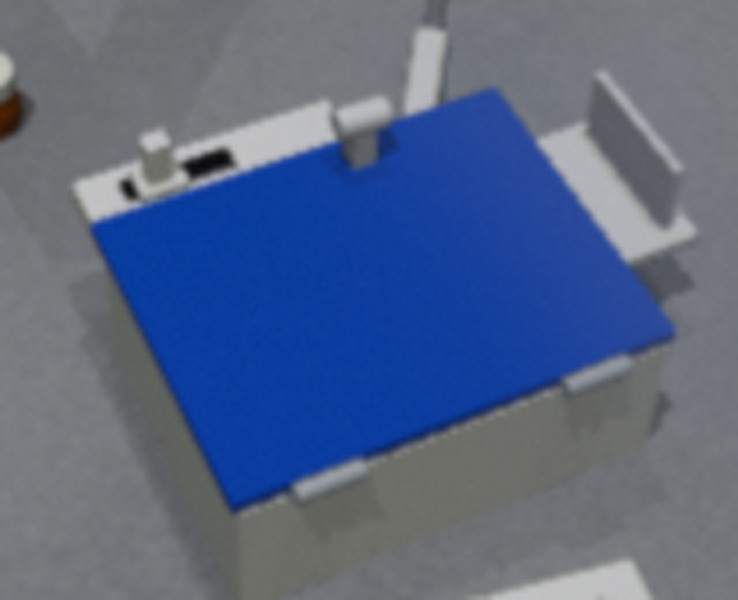

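The crops confirm it: the white clip with dark display, on the white stand with the bare strip, is the one meant. The blue and green ones are out. Next I'll fit poses.

```bash
cat > h.py <<'E'
import numpy as np,cv2
from workcell import r
from scipy.optimize import least_squares
from scipy.spatial.transform import Rotation as R
def cam(n,obs=None):
    c=r.calibration(n);K=np.array(c["intrinsics"])
    if n=="wrist":
        T=np.eye(4);T[:3,:3]=R.from_rotvec(obs["eef_rot"]).as_matrix();T[:3,3]=obs["position"]
        W=np.linalg.inv(T@np.array(c["tool_from_camera"]))
    else: W=np.array(c["world_to_cam"])
    return K,W
def proj(C,P):
    K,W=C;P=np.atleast_2d(P);p=P@W[:3,:3].T+W[:3,3];p=p*[1,-1,-1];q=p@K.T;return q[:,:2]/q[:,2:]
def bp(C,uv,z):
    K,W=C;d=np.linalg.inv(K)@[uv[0],uv[1],1];d=d*[1,-1,-1];Ri=W[:3,:3].T;o=-Ri@W[:3,3];d=Ri@d
    return o+d*(z-o[2])/d[2]
def Rz(a): return np.array([[np.cos(a),-np.sin(a),0],[np.sin(a),np.cos(a),0],[0,0,1]])
def fit(obs,x0): # obs: list of (C,local pt,uv); x=[x,y,yaw]
    f=lambda x:np.concatenate([(proj(C,Rz(x[2])@np.array(p,float)+[x[0],x[1],0])-uv).ravel() for C,p,uv in obs])
    s=least_squares(f,x0);return s.x,f(s.x).reshape(-1,2)
E
python3 - <<'E'
from h import *
T=cam("top");S=cam("scene")
t2=lambda u,v:np.array([245+u/6.4,120+v/6.4])-.5+.5/6.4
t1=lambda u,v:np.array([380+u/10,190+v/10])-.45
s3=lambda u,v:np.array([180+u/8.57,180+v/8.57])-.45
s4=lambda u,v:np.array([260+u/4.6125,170+v/4.6125])-.4
L=[(104,134),(104,-134),(-104,-134),(-104,134)]
ob=[(T,(*L[0],112),t2(182,116)),(T,(*L[1],112),t2(690,37)),(T,(*L[2],112),t2(752,428)),(T,(*L[3],112),t2(240,507)),
(S,(*L[0],112),s4(676,330)),(S,(*L[1],112),s4(235,508)),(S,(*L[2],112),s4(94,226)),(S,(*L[3],112),s4(495,90))]
for sel in(ob[:4],ob[4:],ob):
    x,e=fit(sel,[700,0,0]);print("box",x.round(3),e.round(2).tolist())
xb=x
for n,uv,z in(("handle",t2(429,430),156),("thumb",t2(665,485),137),("strip a",t2(85,300),125),("strip b",t2(108,478),125)):
    p=bp(T,uv,z);print(n,p.round(1),(Rz(-xb[2])@(p-[xb[0],xb[1],0])).round(1))
for n,uv,z in(("handle",s4(365,113),156),("thumb",s4(153,138),137),("strip a",s4(682,172),125),("strip b",s4(600,75),125)):
    p=bp(S,uv,z);print(n,p.round(1),(Rz(-xb[2])@(p-[xb[0],xb[1],0])).round(1))
# stand foot corners z=16
print("stand top",[bp(T,t1(*c),16).round(1).tolist() for c in((140,245),(405,142),(522,425),(255,532))])
print("stand scene",[bp(S,s3(*c),16).round(1).tolist() for c in((95,340),(235,545),(500,410),(345,215))])
# clip: housing top display corners z ~126
print("clip disp top",[bp(T,t1(*c),126).round(1).tolist() for c in((357,265),(397,248),(423,320),(385,335))])
print("clip disp scene",[bp(S,s3(*c),126).round(1).tolist() for c in((200,160),(245,132),(285,165),(238,195))])
print("clip housing scene",[bp(S,s3(*c),126).round(1).tolist() for c in((178,152),(248,118),(300,185),(232,220))])
for n,c in(("jar",(372,250)),("green",(397,266)),("timer",(391,177)),("blue",(455,192))): print(n,bp(T,c,20).round())
E
```

```text
box [6.42093e+02 2.96000e+01 1.53000e-01] [[-0.63, -0.45], [0.44, -0.59], [0.86, 0.38], [-0.69, 0.61]]
box [6.45623e+02 2.80530e+01 1.57000e-01] [[1.22, 0.19], [-0.31, 0.38], [-1.17, -0.3], [0.26, -0.91]]
box [6.43903e+02 2.87970e+01 1.55000e-01] [[-0.44, -0.87], [0.59, -1.22], [1.17, -0.29], [-0.34, 0.15], [1.2, -0.3], [-0.3, -0.36], [-0.98, -0.93], [0.39, -1.34]]
handle [554.8  46.1 156. ] [-85.3  30.9 156. ]
thumb [529.4 -70.6 137. ] [-128.5  -80.5  137. ]
strip a [625.2 222.2 125. ] [ 11.4 194.  125. ]
strip b [534.4 209.3 125. ] [-80.2 195.3 125. ]
handle [562.1  45.2 156. ] [-78.3  28.8 156. ]
thumb [530.6 -73.7 137. ] [-127.8  -83.8  137. ]
strip a [629.6 218.5 125. ] [ 15.2 189.7 125. ]
strip b [542.3 203.1 125. ] [-73.5 187.9 125. ]
stand top [[476.4, -231.2, 16.0], [512.1, -323.0, 16.0], [414.5, -361.1, 16.0], [377.8, -269.2, 16.0]]
stand scene [[414.4, -362.1, 16.0], [516.5, -323.1, 16.0], [483.3, -232.3, 16.0], [379.0, -273.5, 16.0]]
clip disp top [[464.1, -283.2, 126.0], [469.5, -296.0, 126.0], [446.6, -303.8, 126.0], [441.9, -291.6, 126.0]]
clip disp scene [[449.2, -306.4, 126.0], [440.6, -291.7, 126.0], [458.7, -280.7, 126.0], [467.8, -296.1, 126.0]]
clip housing scene [[443.7, -312.9, 126.0], [434.5, -290.2, 126.0], [468.8, -277.0, 126.0], [478.1, -298.8, 126.0]]
jar [ 353. -155.   20.]
green [ 299. -240.   20.]
timer [ 605. -224.   20.]
blue [ 552. -443.   20.]
```

Emit:
drive_tool:
  commands:
    - [[20,-15,-3,0,85],[30,-22,-3,0,85],[30,-22,-3,0,85],[30,-22,0,0,85],[30,-22,0,0,85],[30,-22,0,0,85],[30,-22,0,0,85],[30,-22,0,0,85]]

```text
clock: 0.82
position: [383.2, -401.3, 240.0]
eef_rot: [-3.098, -0.52, 0.0]
force: [0.7, -0.0, 1.2]
grip_width: 0.996
```

Emit:
drive_tool:
  commands:
    - [[30,-22,0,0.03,85],[30,-22,0,0,85],[25,-15,0,0,85],[12,-8,0,0,85],[0,0,0,0,85],[0,0,0,0,85]]

```text
clock: 1.32
position: [454.5, -308.9, 240.0]
eef_rot: [-3.105, -0.477, 0.001]
force: [0.2, -0.3, 0.7]
grip_width: 0.993
```

```bash
python3 - <<'E'
from h import *
o=r.get_obs();im=r.grab_frame("wrist");cv2.imwrite("pics/w1.png",im[:,:,::-1]);np.save("w1.npy",np.r_[o["position"],o["eef_rot"]]);print(o["clock"],o["position"],o["eef_rot"])
E
```

```text
1.3167 [ 454.54570414 -308.86762261  239.97471156] [-3.10499678e+00 -4.77331849e-01  1.22655587e-03]
```

View pics/w1.png

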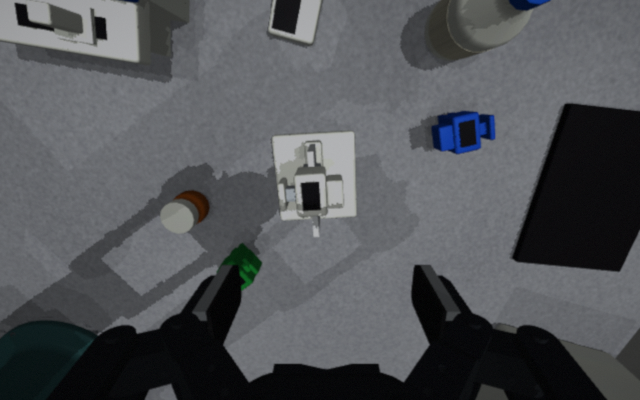

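```bash
python3 - <<'E'
import cv2
t=cv2.imread("pics/w1.png")
cv2.imwrite("pics/w1c.png",cv2.resize(t[120:245,255:380],(600,600),interpolation=cv2.INTER_CUBIC))
E
```

```text
(no output)
```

View pics/w1c.png

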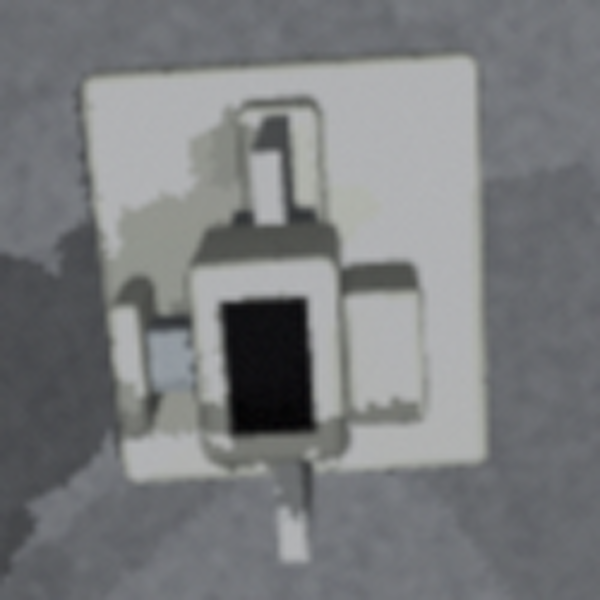

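```bash
python3 - <<'E'
from h import *
w=np.load("w1.npy");C=cam("wrist",{"position":w[:3],"eef_rot":w[3:]})
k=lambda u,v:np.array([255+u/4.8,120+v/4.8])-.4
foot=[(83,77),(475,57),(487,460),(128,480)]
print("foot",[bp(C,k(*c),16).round(1).tolist() for c in foot])
print("house",[bp(C,k(*c),126).round(1).tolist() for c in((192,268),(335,262),(350,458),(208,464))])
print("faces L",[bp(C,k(*c),126).round(1).tolist() for c in((110,308),(118,430))])
print("faces R",[bp(C,k(*c),126).round(1).tolist() for c in((416,290),(424,418))])
print("strip",[bp(C,k(*c),90).round(1).tolist() for c in((266,150),(294,560))])
x,e=fit([(C,(*l,16),k(*c)) for l,c in zip(((55,50),(55,-50),(-55,-50),(-55,50)),foot)],[445,-297,.37]);print(x.round(3),e.round(1).tolist())
E
```

```text
foot [[478.1, -235.7, 16.0], [511.6, -326.3, 16.0], [412.6, -364.2, 16.0], [378.0, -273.5, 16.0]]
house [[468.1, -277.3, 126.0], [476.9, -301.5, 126.0], [441.8, -315.5, 126.0], [432.6, -290.3, 126.0]]
faces L [[456.5, -265.1, 126.0], [434.1, -272.4, 126.0]]
faces R [[476.4, -317.0, 126.0], [453.5, -326.2, 126.0]]
strip [[486.5, -283.9, 90.0], [402.2, -315.3, 90.0]]
[ 4.44672e+02 -3.00029e+02  3.61000e-01] [[-1.5, -0.8], [1.5, -1.5], [1.1, 1.6], [-1.1, 1.5]]
```

Emit:
drive_tool:
  commands:
    - [[5,-12,10,-0.055,85],[0,0,30,0,85],[0,0,35,0,85],[0,0,25,0,85],[0,0,0,0,85],[0,0,0,0,85]]

```text
clock: 1.87
position: [453.6, -296.8, 138.7]
eef_rot: [-3.089, -0.556, 0.005]
force: [0.2, -0.1, 0.5]
grip_width: 0.995
```

```bash
python3 - <<'E'
from h import *
o=r.get_obs();im=r.grab_frame("wrist");cv2.imwrite("pics/w2.png",im[:,:,::-1]);np.save("w2.npy",np.r_[o["position"],o["eef_rot"]]);print(o["clock"],o["position"],o["eef_rot"],o["force"])
E
```

```text
1.8667 [ 453.58111863 -296.78572426  138.74513117] [-3.08905926 -0.55589671  0.00505486] [ 0.19198676 -0.08352083  0.52617018]
```

View pics/w2.png

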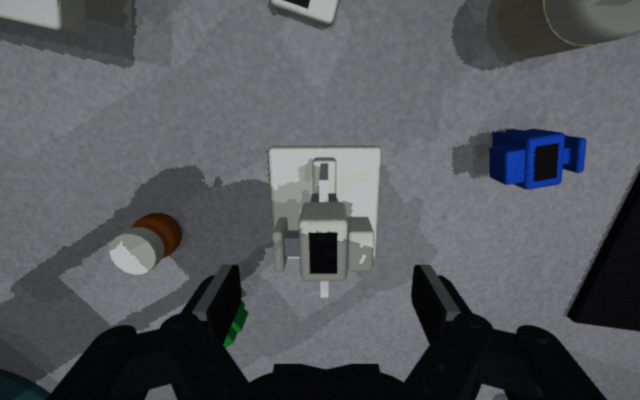

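The clip at (323,245) is centred between the fingers (240 to 412).

Emit:
drive_tool:
  commands:
    - [[1.5,0,20,0,85],[0,0,20,0,85],[0,0,7,0,85],[0,0,0,0,85],[0,0,0,0,85],[0,0,0,0,85]]

```text
clock: 2.42
position: [458.2, -297.2, 95.3]
eef_rot: [3.089, 0.558, 0.003]
force: [0.6, -0.5, 1.0]
grip_width: 0.996
```

Emit:
drive_tool:
  commands:
    - [[0,0,0,0,46],[0,0,0,0,40],[0,0,0,0,40],[0,0,0,0,40],[0,0,0,0,40],[0,0,0,0,40],[0,0,0,0,40],[0,0,0,0,40]]

```text
clock: 3.08
position: [458.5, -298.0, 96.3]
eef_rot: [3.087, 0.559, 0.004]
force: [-1.7, -1.1, 9.5]
grip_width: 0.541
```

```bash
python3 - <<'E'
from h import *
o=r.get_obs();im=r.grab_frame("wrist");cv2.imwrite("pics/w3.png",im[:,:,::-1]);print(o["clock"],o["position"],o["eef_rot"],o["force"],o["torque"],o["grip_width"])
E
```

```text
3.0833 [ 458.51346821 -297.99660469   96.27382126] [3.08699716 0.55888893 0.00405252] [-1.6655494  -1.14595931  9.45171702] [-0.10548516  0.40420529  0.07521488] 0.5414783784834193
```

View pics/w3.png

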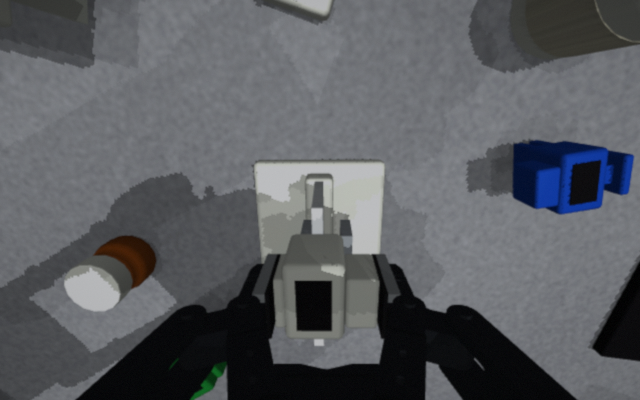

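Grip at 46 mm means the clip is squeezed to its stop, and the jaws stand open either side of the strip. Lifting.

Emit:
drive_tool:
  commands:
    - [[0,0,-8,0,40],[0,0,-15,0,40],[0,0,-25,0,40],[0,0,-30,0,40],[0,0,-30,0,40],[0,0,-20,0,40],[0,0,0,0,40],[0,0,0,0,40]]

```text
clock: 3.8
position: [457.8, -296.6, 223.1]
eef_rot: [3.089, 0.559, 0.004]
force: [-1.1, -0.4, -0.5]
grip_width: 0.539
```

```bash
python3 - <<'E'
from h import *
o=r.get_obs();im=r.grab_frame("wrist");cv2.imwrite("pics/w4.png",im[:,:,::-1]);print(o["clock"],o["position"],o["eef_rot"],o["force"],o["torque"],o["grip_width"],o["q"])
E
```

```text
3.8 [ 457.84390624 -296.59671462  223.10864509] [3.08885335 0.55880609 0.00407511] [-1.1443106  -0.35416969 -0.4745837 ] [ 0.08491918  0.00658198 -0.01867118] 0.539453819798171 [-6.20528897e-01  2.21352559e-02  1.89378093e+00  5.49527615e-05
  1.22200476e+00  5.92299245e-01]
```

View pics/w4.png

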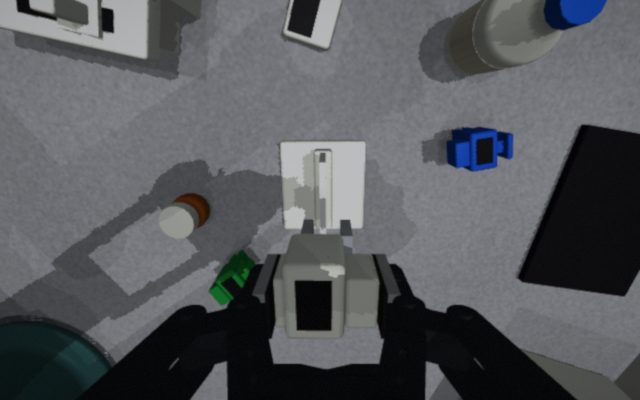

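```bash
python3 - <<'E'
import cv2,numpy as np
a=[cv2.resize(cv2.imread(f"pics/w{i}.png")[180:350,255:395],(395,480),interpolation=cv2.INTER_CUBIC) for i in (3,4)]
cv2.imwrite("pics/w34.png",np.hstack(a))
E
```

```text
(no output)
```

View pics/w34.png

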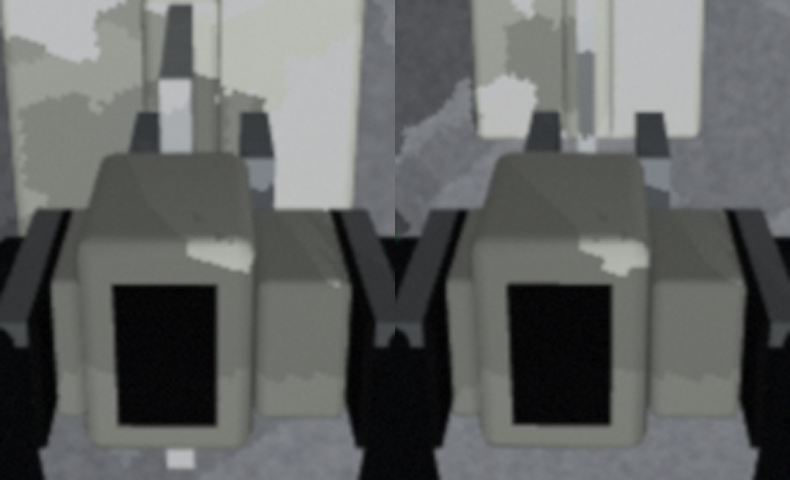

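Emit:
drive_tool:
  commands:
    - [[0,0,-3,0.07,40],[0,0,-3,0.07,40],[0,-12,-3,0.065,40],[6,-22,0,0,40],[8,-30,0,0,40],[8,-30,0,0,40],[8,-30,0,0,40],[8,-30,0,0,40]]

```text
clock: 4.52
position: [468.7, -136.4, 227.6]
eef_rot: [-3.131, -0.239, 0.007]
force: [-0.8, 0.2, -0.1]
grip_width: 0.542
```

Emit:
drive_tool:
  commands:
    - [[8,-30,0,0,40],[8,-30,0,0,40],[8,-30,0,0,40],[8,-30,0,0,40],[8,-30,0,0,40],[8,-30,0,0,40],[8,-30,0,0,40],[8,-30,0,0,40]]

```text
clock: 5.18
position: [495.3, 110.0, 227.7]
eef_rot: [3.132, 0.24, -0.007]
force: [1.6, 0.5, -0.7]
grip_width: 0.539
```

Emit:
drive_tool:
  commands:
    - [[6,-30,0,0,40],[6,-25,0,0,40],[5,-18,0,0,40],[0,0,0,0,40],[0,0,0,0,40],[0,0,0,0,40]]

```text
clock: 5.68
position: [501.7, 182.6, 228.5]
eef_rot: [3.131, 0.24, -0.005]
force: [-0.1, 0.3, -0.9]
grip_width: 0.538
```

```bash
python3 - <<'E'
from h import *
o=r.get_obs();im=r.grab_frame("wrist");cv2.imwrite("pics/w5.png",im[:,:,::-1]);np.save("w5.npy",np.r_[o["position"],o["eef_rot"]]);print(o["clock"],o["position"],o["eef_rot"],o["force"],o["torque"],o["grip_width"],o["q"])
E
```

```text
5.6833 [501.66170083 182.61372157 228.47413227] [ 3.13104497  0.24015057 -0.00514313] [-0.06947417  0.26692081 -0.86898158] [ 0.01162658  0.04733142 -0.02890483] 0.5379249723701643 [ 3.02826681e-01  5.83743635e-04  1.90550587e+00 -6.11337810e-04
  1.23899748e+00  1.72072328e+00]
```

View pics/w5.png

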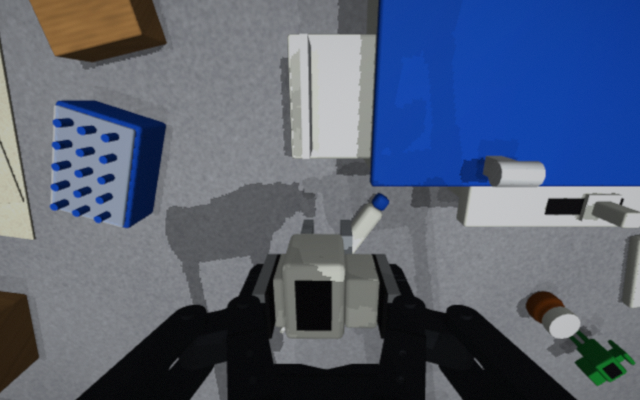

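```bash
python3 - <<'E'
import cv2
t=cv2.imread("pics/w5.png")
cv2.imwrite("pics/w5c.png",cv2.resize(t[20:170,270:390],(480,600),interpolation=cv2.INTER_CUBIC))
cv2.imwrite("pics/w5d.png",cv2.resize(t[130:250,450:640],(760,480),interpolation=cv2.INTER_CUBIC))
E
```

```text
(no output)
```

View pics/w5c.png

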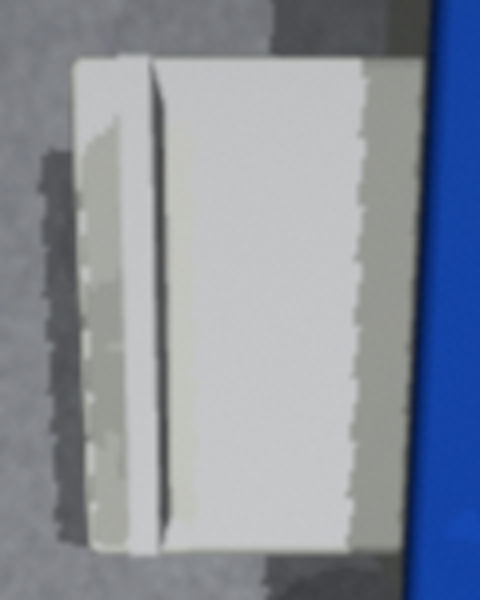

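View pics/w5d.png

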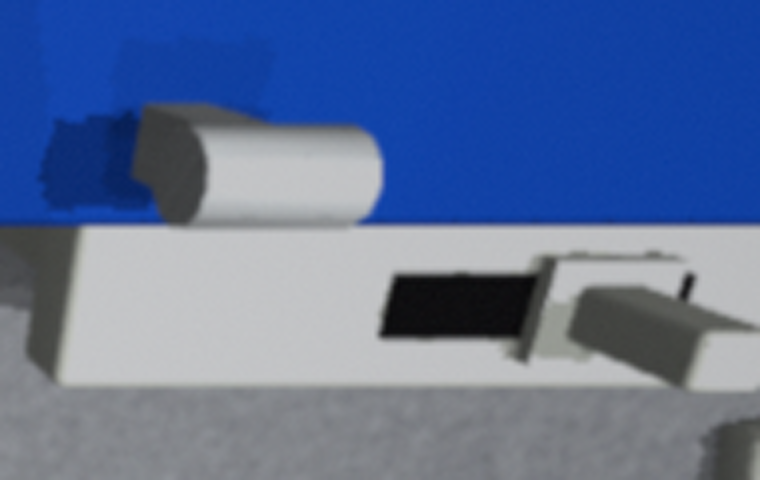

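```bash
python3 - <<'E'
from h import *
w=np.load("w5.npy");C=cam("wrist",{"position":w[:3],"eef_rot":w[3:]})
k=lambda u,v:np.array([270+u/4,20+v/4])-.4
a,b=bp(C,k(135,57),125),bp(C,k(145,553),125)
d=a-b;print(a,b,np.linalg.norm(d),np.arctan2(d[1],d[0]),(a+b)/2)
Rt=R.from_rotvec(w[3:]).as_matrix();print(Rt.T@((a+b)/2-w[:3]),np.arctan2(Rt[1,0],Rt[0,0]))
k2=lambda u,v:np.array([450+u/4,130+v/4])-.4
# handle axis ends at z146: left end face centre approx, right end
for c in((172,165),(372,172)):print("handle",bp(C,k2(*c),146).round(1))
for c in((695,333),):print("thumb corner near-left",bp(C,k2(*c),137).round(1))
E
```

```text
[626.4401229  217.04229645 125.        ] [538.34994896 203.57095234 125.        ] 89.11428536998918 0.1517510597368926 [582.39503593 210.3066244  125.        ]
[ 84.36034644 -15.16985783 103.17398739] 0.15309803905998953
handle [554.   62.3 146. ]
handle [558.5  24.4 146. ]
thumb corner near-left [535.3 -61.4 137. ]
```

Emit:
drive_tool:
  commands:
    - [[20,-5,10,0,40],[30,-5,15,0,40],[25,-5,18,0,40],[12,0,12,0,40],[0,0,0,0,40],[0,0,0,0,40],[0,0,0,0,40]]

```text
clock: 6.32
position: [586.0, 210.4, 175.4]
eef_rot: [3.132, 0.238, -0.001]
force: [-0.2, 0.2, -0.3]
grip_width: 0.539
```

```bash
cat > snap.py <<'E'
import sys
from h import *
n=sys.argv[1]
o=r.get_obs();im=r.grab_frame("wrist");cv2.imwrite(f"pics/{n}.png",im[:,:,::-1]);np.save(n+".npy",np.r_[o["position"],o["eef_rot"]])
print(o["clock"],o["position"].round(1),o["eef_rot"].round(4),o["force"].round(1),o["torque"].round(2),round(o["grip_width"]*85.4,1))
if len(sys.argv)>2:
    x0,y0,x1,y1=map(int,sys.argv[2:6]);c=im[y0:y1,x0:x1,::-1];s=min(800/(x1-x0),600/(y1-y0));cv2.imwrite(f"pics/{n}c.png",cv2.resize(c,None,fx=s,fy=s,interpolation=cv2.INTER_CUBIC));print(s)
E
python3 snap.py w6 240 130 420 350
```

```text
6.3167 [586.  210.4 175.4] [ 3.1323e+00  2.3780e-01 -1.3000e-03] [-0.2  0.2 -0.3] [-0.02  0.07 -0.02] 46.0
2.727272727272727
```

View pics/w6c.png

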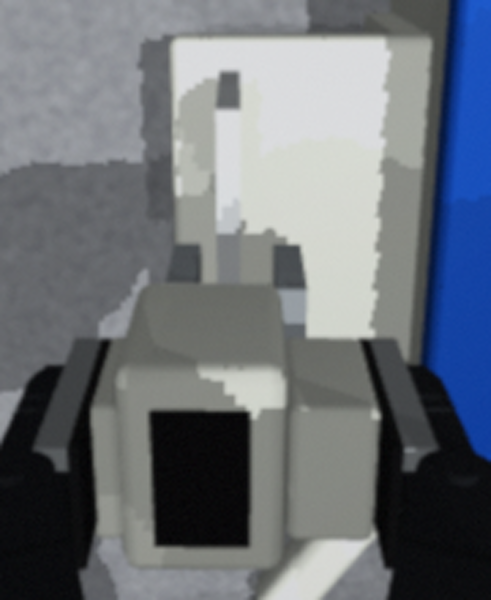

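Seen from above, the jaw gap is centred at crop column 237 and the strip is at 228. That is about 2 mm off, so I'll shift and then descend.

Emit:
drive_tool:
  commands:
    - [[-1,-2,0,0,40],[0,0,10,0,40],[0,0,10,0,40],[0,0,8,0,40],[0,0,0,0,40],[0,0,0,0,40]]

```text
clock: 6.87
position: [584.0, 213.0, 145.7]
eef_rot: [3.132, 0.24, -0.004]
force: [0.4, -0.8, 0.2]
grip_width: 0.54
```

```bash
python3 snap.py w7 240 130 420 350
```

```text
6.8667 [584.  213.  145.7] [ 3.1318  0.2399 -0.0044] [ 0.4 -0.8  0.2] [ 0.05 -0.   -0.  ] 46.1
2.727272727272727
```

View pics/w7c.png

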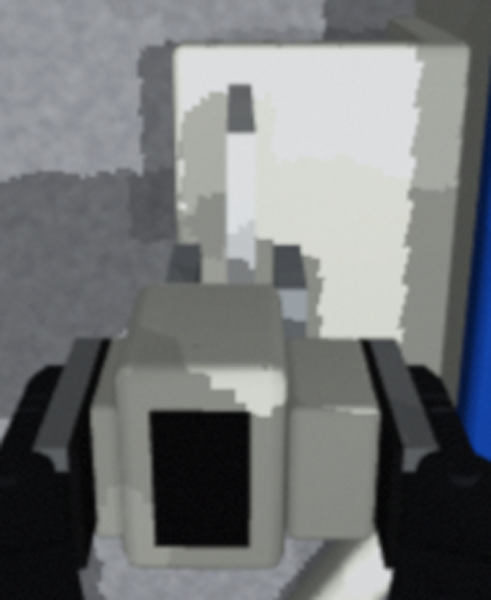

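Strip now at 240, centred in the jaw gap of 201 to 274. Descending to contact.

Emit:
drive_tool:
  commands:
    - [[0,0,5,0,40],[0,0,4,0,40],[0,0,3,0,40],[0,0,0,0,40],[0,0,0,0,40]]

```text
clock: 7.33
position: [585.0, 213.2, 134.9]
eef_rot: [3.132, 0.24, -0.001]
force: [0.2, 0.0, 0.0]
grip_width: 0.536
```

Emit:
drive_tool:
  commands:
    - [[0,0,1,0,40],[0,0,1,0,40],[0,0,0,0,40]]

```text
clock: 7.58
position: [585.2, 213.3, 133.3]
eef_rot: [-3.132, -0.24, -0.0]
force: [-0.1, 0.2, -0.3]
grip_width: 0.543
```

Emit:
drive_tool:
  commands:
    - [[0,0,1,0,40],[0,0,1,0,40],[0,0,0,0,40]]

```text
clock: 7.83
position: [585.3, 213.3, 131.4]
eef_rot: [-3.132, -0.24, -0.001]
force: [-0.3, 0.1, -0.6]
grip_width: 0.537
```

Emit:
drive_tool:
  commands:
    - [[0,0,1,0,40],[0,0,0,0,40],[0,0,0,0,40]]

```text
clock: 8.08
position: [585.3, 213.4, 131.3]
eef_rot: [-3.132, -0.24, -0.001]
force: [-3.4, -1.5, 5.4]
grip_width: 0.54
```

Emit:
drive_tool:
  commands:
    - [[0,0,1,0,40],[0,0,0,0,40],[0,0,0,0,40]]

```text
clock: 8.33
position: [585.4, 213.4, 131.3]
eef_rot: [-3.132, -0.24, -0.001]
force: [-4.0, -1.3, 10.2]
grip_width: 0.538
```

```bash
python3 snap.py w8 240 130 420 350
```

```text
8.3333 [585.4 213.4 131.3] [-3.1323e+00 -2.3980e-01 -1.0000e-03] [-4.  -1.3 10.2] [-0.22  0.78 -0.02] 45.9
2.727272727272727
```

View pics/w8c.png

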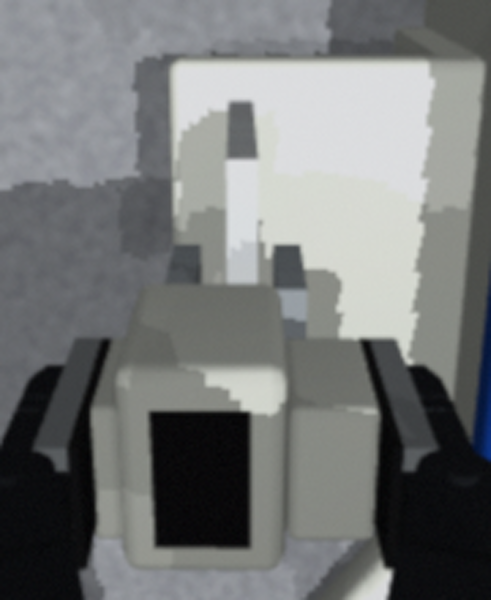

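Contact came exactly at the predicted seat height, TCP 131.3. Opening.

Emit:
drive_tool:
  commands:
    - [[0,0,0,0,50],[0,0,0,0,54],[0,0,0,0,58],[0,0,0,0,62],[0,0,0,0,68],[0,0,0,0,74],[0,0,0,0,74],[0,0,0,0,74]]

```text
clock: 9.05
position: [585.1, 213.4, 129.1]
eef_rot: [-3.132, -0.24, 0.0]
force: [0.4, -0.6, 0.8]
grip_width: 0.868
```

```bash
python3 snap.py w9 220 100 440 370
```

```text
9.05 [585.1 213.4 129.1] [-3.1323e+00 -2.3990e-01  4.0000e-04] [ 0.4 -0.6  0.8] [ 0.03 -0.   -0.01] 74.1
2.2222222222222223
```

View pics/w9c.png

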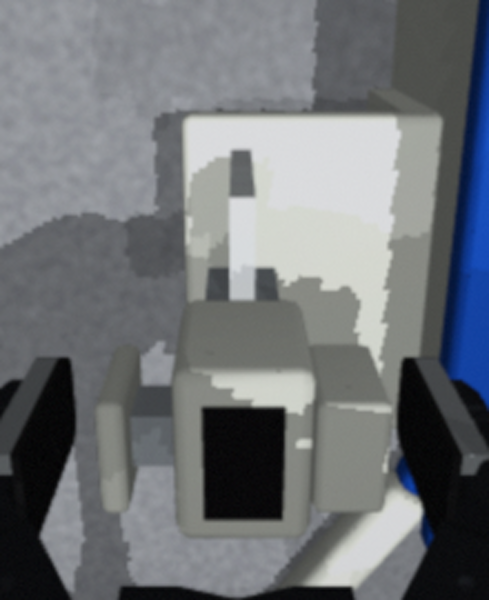

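Clipped: the jaws at (217,283) and (265,283) hug the strip at 243, and the fingers are clear. Going up.

Emit:
drive_tool:
  commands:
    - [[0,0,-10,0,74],[0,0,-20,0,74],[0,0,-30,0,74],[0,0,-30,0,74],[0,0,-15,0,74],[-10,5,0,0,74],[-20,10,0,0,74],[-30,20,0,0,74]]

```text
clock: 9.77
position: [531.3, 170.3, 234.3]
eef_rot: [-3.131, -0.242, -0.002]
force: [-0.2, -0.0, 0.0]
grip_width: 0.868
```

```bash
python3 snap.py w10; python3 - <<'E'
from h import *
im=r.grab_frame("top");cv2.imwrite("pics/top1c.png",cv2.resize(im[110:220,240:370,::-1],None,fx=5,fy=5,interpolation=cv2.INTER_CUBIC))
E
```

```text
9.7667 [531.3 170.3 234.3] [-3.1314e+00 -2.4200e-01 -1.7000e-03] [-0.2 -0.   0. ] [-0.04  0.01  0.04] 74.2
```

View pics/w10.png

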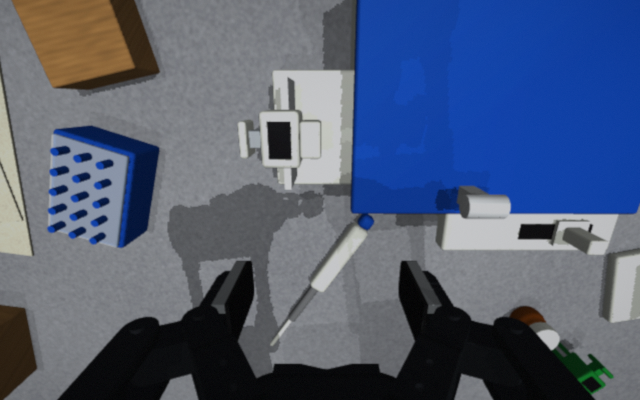

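The logger sits on the strip at (280,138). The handle is at (483,205) and the thumb at (583,237). Moving over the handle.

Emit:
drive_tool:
  commands:
    - [[0,15,0,0,85],[0,30,0,0,85],[0,30,0,0,85],[0,25,0,0,85],[0,12,0,0,85],[0,0,0,0,85],[0,0,0,0,85]]

```text
clock: 10.45
position: [548.0, 58.8, 233.9]
eef_rot: [-3.132, -0.237, 0.001]
force: [0.6, -0.4, 0.4]
grip_width: 0.993
```

```bash
python3 snap.py w11 260 130 460 280
```

```text
10.45 [548.   58.8 233.9] [-3.1318e+00 -2.3700e-01  1.1000e-03] [ 0.6 -0.4  0.4] [0.05 0.02 0.03] 84.8
4.0
```

View pics/w11c.png

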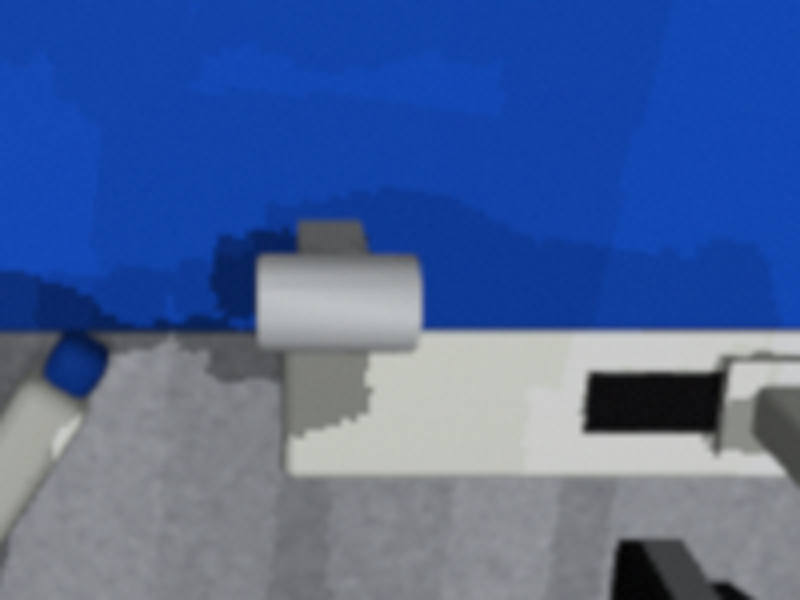

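```bash
python3 - <<'E'
from h import *
w=np.load("w11.npy");C=cam("wrist",{"position":w[:3],"eef_rot":w[3:]})
p=bp(C,np.array([260+340/4,130+302/4])-.4,146);Rt=R.from_rotvec(w[3:]).as_matrix();print(p,Rt.T@(p-w[:3]))
E
```

```text
[554.7841025   43.71562256 146.        ] [ 4.5141295  16.03017694 87.88937691]
```

Emit:
drive_tool:
  commands:
    - [[4.5,16,15,0,85],[0,0,25,0,85],[0,0,25,0,85],[0,0,15,0,85],[0,0,0,0,85],[0,0,0,0,85]]

```text
clock: 11.0
position: [554.1, 45.0, 153.3]
eef_rot: [-3.132, -0.242, 0.004]
force: [-0.4, 0.0, 0.6]
grip_width: 0.997
```

```bash
python3 snap.py w12
```

```text
11.0 [554.1  45.  153.3] [-3.1318 -0.2419  0.0042] [-0.4  0.   0.6] [ 0.   -0.02  0.04] 85.1
```

View pics/w12.png

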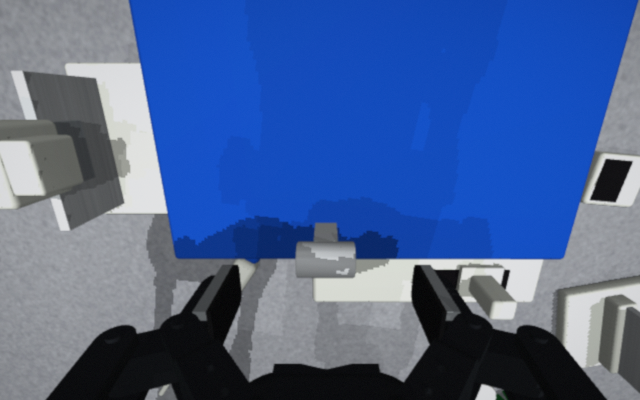

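The handle at (326,260) is centred between the fingers. Descend, close.

Emit:
drive_tool:
  commands:
    - [[1,0.5,15,0,85],[0,0,12,0,85],[0,0,0,0,70],[0,0,0,0,45],[0,0,0,0,25],[0,0,0,0,25],[0,0,0,0,25],[0,0,0,0,25]]

```text
clock: 11.72
position: [556.5, 45.6, 128.9]
eef_rot: [-3.128, -0.238, -0.002]
force: [-2.1, 8.0, 4.0]
grip_width: 0.363
```

Emit:
drive_tool:
  commands:
    - [[0,0,0,0,25],[0,0,0,0,25],[0,0,0,0,25]]

```text
clock: 11.97
position: [556.5, 45.6, 128.9]
eef_rot: [-3.129, -0.238, -0.002]
force: [-2.4, 6.7, 4.1]
grip_width: 0.359
```

```bash
python3 snap.py w13 200 200 460 395
```

```text
11.9667 [556.5  45.6 128.9] [-3.1287e+00 -2.3820e-01 -2.1000e-03] [-2.4  6.7  4.1] [ 1.13  0.35 -0.03] 30.7
3.076923076923077
```

View pics/w13c.png

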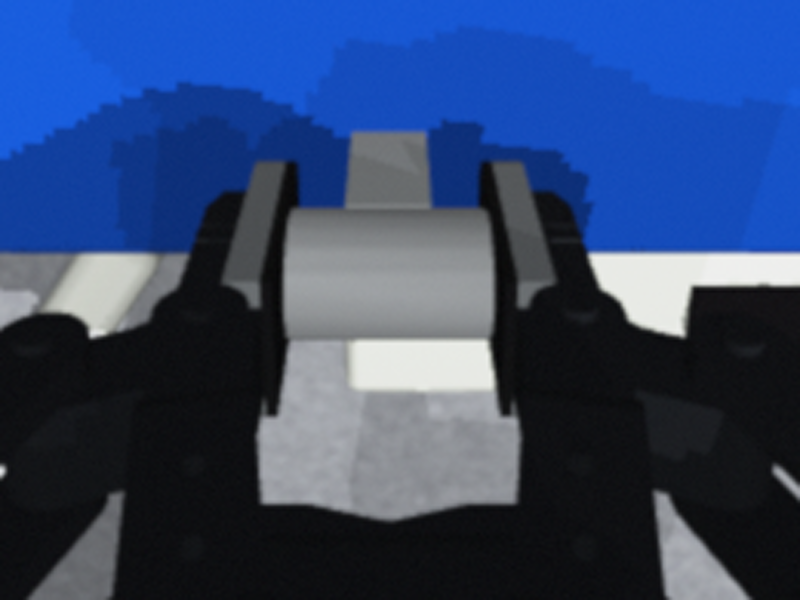

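Handle pinched, 31 mm wide. Tug.

Emit:
drive_tool:
  commands:
    - [[0.2,0,-1,0,25],[0.2,0,-1,0,25],[0.2,0,-1,0,25],[0,0,0,0,25]]

```text
clock: 12.35
position: [556.9, 45.7, 130.6]
eef_rot: [-3.129, -0.238, -0.001]
force: [1.7, 7.1, -3.9]
grip_width: 0.358
```

Emit:
drive_tool:
  commands:
    - [[0.2,0,-1,0,25],[0.2,0,-1,0,25],[0,0,0,0,25],[0,0,0,0,25]]

```text
clock: 12.68
position: [557.2, 45.7, 132.1]
eef_rot: [-3.129, -0.238, -0.001]
force: [2.5, 6.6, -5.4]
grip_width: 0.36
```

Emit:
drive_tool:
  commands:
    - [[0.2,0,-1,0,25],[0.2,0,-1,0,25],[0,0,0,0,25],[0,0,0,0,25]]

```text
clock: 13.02
position: [557.6, 45.8, 133.8]
eef_rot: [-3.129, -0.238, -0.001]
force: [2.9, 7.6, -6.2]
grip_width: 0.363
```

Emit:
drive_tool:
  commands:
    - [[0.2,0,-1,0,25],[0,0,0,0,25],[0,0,0,0,25]]

```text
clock: 13.27
position: [557.8, 45.8, 134.8]
eef_rot: [-3.129, -0.238, -0.001]
force: [3.4, 7.3, -6.3]
grip_width: 0.364
```

Emit:
drive_tool:
  commands:
    - [[0.2,0,-1,0,25],[0,0,0,0,25],[0,0,0,0,25]]

```text
clock: 13.52
position: [558.1, 45.9, 135.8]
eef_rot: [-3.129, -0.238, -0.001]
force: [3.5, 7.4, -6.6]
grip_width: 0.359
```

Emit:
drive_tool:
  commands:
    - [[0.2,0,-1,0,25],[0,0,0,0,25],[0,0,0,0,25]]

```text
clock: 13.77
position: [558.4, 45.9, 136.8]
eef_rot: [-3.129, -0.239, -0.001]
force: [3.2, 8.1, -5.9]
grip_width: 0.365
```

```bash
python3 snap.py w14 200 200 460 395
```

```text
13.7667 [558.4  45.9 136.8] [-3.1288e+00 -2.3860e-01 -1.1000e-03] [ 3.2  8.1 -5.9] [ 1.08 -0.1   0.02] 31.1
3.076923076923077
```

View pics/w14c.png

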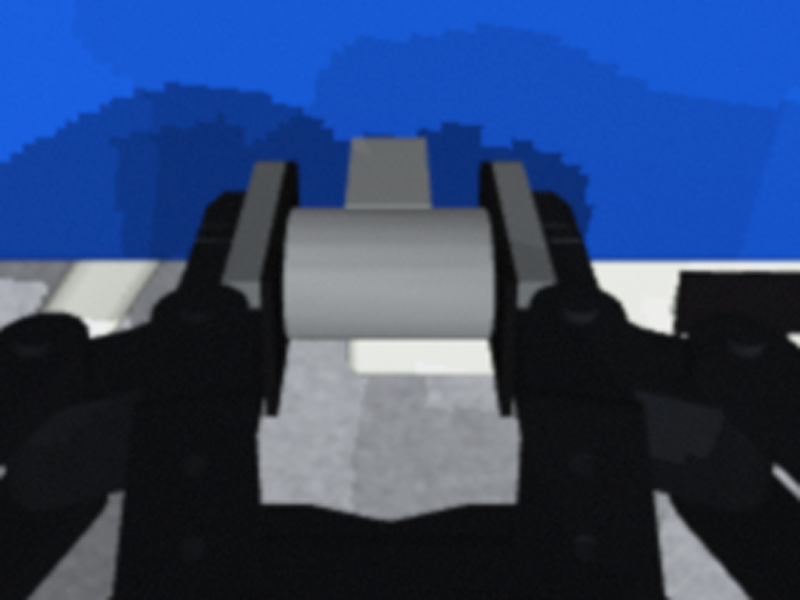

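The handle stays put in the pads and rose 7.9 mm (0.041 rad, past the 0.02 to 0.03 hard stop) at a flat force of about 6 N. The lid is not caught, so the catch stays untouched. Working out the arc.

```bash
python3 - <<'E'
import numpy as np
t=np.array([.041,.05,.065,.09,.12,.155,.195,.235,.28,.325,.37,.415,.46,.505,.55,.595,.64,.68,.715,.745,.77,.785])
a=t+.2198;x=-192.6*np.cos(a);z=192.6*np.sin(a)
for i in range(1,len(t)):print(t[i],round(x[i]-x[i-1],1),round(-(z[i]-z[i-1]),1))
E
```

```text
0.05 0.5 -1.7
0.065 0.8 -2.8
0.09 1.4 -4.6
0.12 1.8 -5.5
0.155 2.4 -6.3
0.195 3.0 -7.1
0.235 3.2 -7.0
0.28 4.0 -7.7
0.325 4.3 -7.5
0.37 4.7 -7.3
0.415 5.0 -7.1
0.46 5.3 -6.9
0.505 5.6 -6.6
0.55 5.9 -6.4
0.595 6.2 -6.1
0.64 6.4 -5.8
0.68 5.9 -4.9
0.715 5.4 -4.1
0.745 4.7 -3.4
0.77 4.0 -2.7
0.785 2.4 -1.6
```

Emit:
drive_tool:
  commands:
    - [[0.5,0,-1.7,0,25],[0.8,0,-2.8,0,25],[1.4,0,-4.6,0,25],[1.8,0,-5.5,0,25],[0,0,0,0,25]]

```text
clock: 14.23
position: [563.2, 46.7, 152.4]
eef_rot: [-3.129, -0.239, -0.002]
force: [3.3, 6.9, -6.0]
grip_width: 0.363
```

Emit:
drive_tool:
  commands:
    - [[2.4,0,-6.3,0,25],[3,0,-7.1,0,25],[3.2,0,-7,0,25],[4,0,-7.7,0,25],[4.3,0,-7.5,0,25],[0,0,0,0,25]]

```text
clock: 14.73
position: [580.1, 49.3, 188.0]
eef_rot: [-3.129, -0.239, -0.002]
force: [4.1, 7.1, -7.3]
grip_width: 0.36
```

```bash
python3 snap.py w15 200 200 460 395
```

```text
14.7333 [580.1  49.3 188. ] [-3.1286e+00 -2.3930e-01 -1.9000e-03] [ 4.1  7.1 -7.3] [0.92 0.1  0.07] 30.8
3.076923076923077
```

View pics/w15.png

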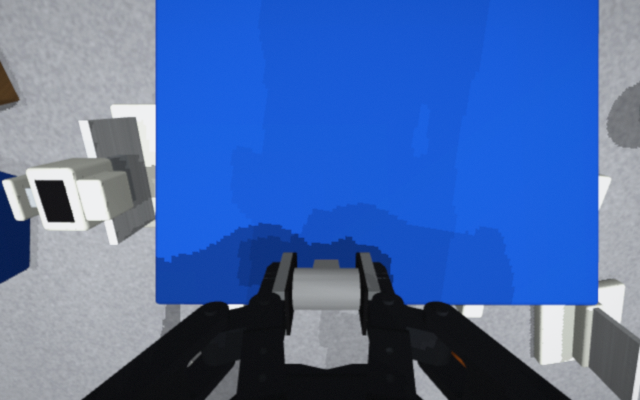

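The lid is rising with the handle still in the pads, and the forces are low. Continuing the arc.

Emit:
drive_tool:
  commands:
    - [[4.7,0,-7.3,0,25],[5,0,-7.1,0,25],[5.3,0,-6.9,0,25],[5.6,0,-6.6,0,25],[5.9,0,-6.4,0,25],[6.2,0,-6.1,0,25],[0,0,0,0,25]]

```text
clock: 15.37
position: [611.8, 54.2, 227.2]
eef_rot: [-3.129, -0.24, 0.002]
force: [0.9, 6.1, -7.6]
grip_width: 0.36
```

Emit:
drive_tool:
  commands:
    - [[6.4,0,-5.8,0,25],[5.9,0,-4.9,0,25],[5.4,0,-4.1,0,25],[4.7,0,-3.4,0,25],[4,0,-2.7,0,25],[2.4,0,-1.6,0,25],[0,0,0,0,25],[0,0,0,0,25]]

```text
clock: 16.03
position: [638.2, 58.3, 247.9]
eef_rot: [-3.129, -0.24, 0.009]
force: [0.3, 5.7, -6.8]
grip_width: 0.364
```

Emit:
drive_tool:
  commands:
    - [[0,0,0,0,25],[0,0,0,0,25],[0,0,0,0,25],[0,0,0,0,25]]

```text
clock: 16.37
position: [638.1, 58.3, 247.9]
eef_rot: [-3.129, -0.24, 0.008]
force: [-0.9, 5.5, -7.8]
grip_width: 0.361
```

```bash
python3 snap.py w16; python3 - <<'E'
from h import *
for n in("scene","top"):
    im=r.grab_frame(n);cv2.imwrite(f"pics/{n}F.png",im[:,:,::-1])
    if n=="scene":cv2.imwrite("pics/sceneFc.png",cv2.resize(im[110:310,220:470,::-1],None,fx=3,fy=3,interpolation=cv2.INTER_CUBIC))
E
```

```text
16.3667 [638.1  58.3 247.9] [-3.1289 -0.2396  0.0084] [-0.9  5.5 -7.8] [ 0.73  0.51 -0.09] 30.8
```

View pics/w16.png

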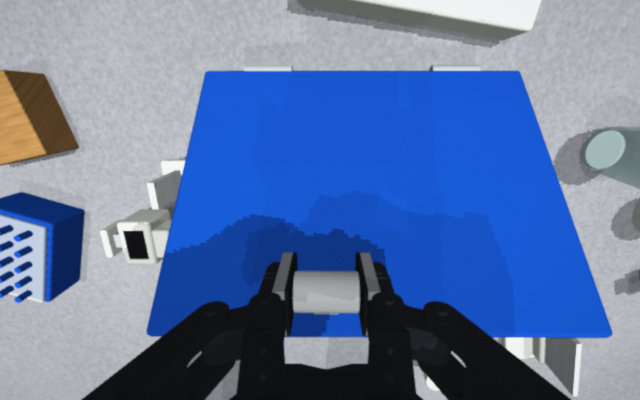

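View pics/sceneFc.png

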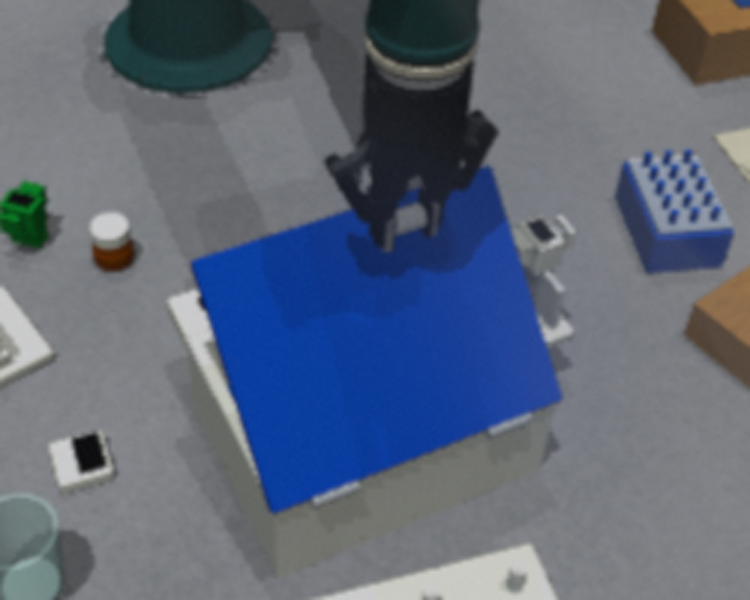

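View pics/topF.png

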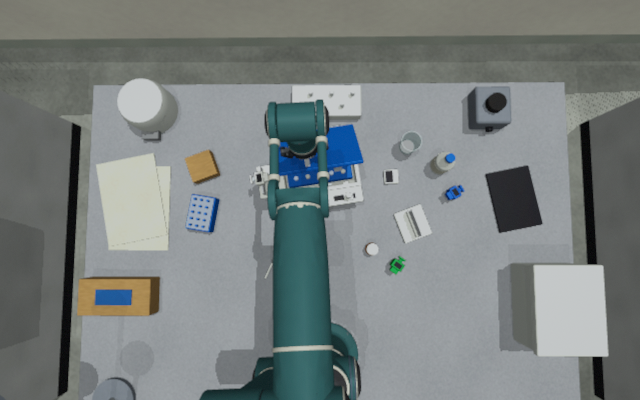

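The lid is held at about 0.77 rad (handle up 119 mm). The logger is upright on the strip (scene crop (540,240)), and the bench items are unmoved. Handing in.

```bash
python3 -c "
from workcell import r
print(r.finish_job())"
```

```text
the job is handed in; nothing more can be done
None
```

The job is handed in at about 16.5 s of the 72 s allowed. The logger is on the box's strip and the lid is held about half way up in the gripper; no verdict was reported.

- **Logger:** I took the white clip off the stand and lowered it onto the strip. The seat touched at TCP height 131.3 mm, as predicted, and I let go. The wrist picture showed both jaws closed on the metal, with the clip near the middle of the strip. It was still upright there in the last pictures.
- **Lid test:** I tugged the handle before touching the catch. It rose 7.9 mm (about 0.04 rad) at a steady force of about 6 N, with no hard stop, so the lid was not caught and I left the catch alone.
- **Lid at the end:** I raised it along its arc to about 0.77 rad (44 degrees), worked out from the 119 mm the handle rose. It was still and pinched on the handle's ends when I handed in.
- **Other things:** in the last top view the things I could see stood where they began. The pipette was mostly hidden under the arm there.
- **Checks that disagreed:** camera estimates of the strip's position differed by up to about 6 mm between views, and I went by the wrist camera. A sideways force of about 6 N stayed on the handle grip, probably from the pads closing slightly off centre.

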